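# Move the reagent bottles to the carrier in reverse order

## Task

Move all four reagent bottles from the white storage rack into the blue-grey carrier in reverse order, counted from the green end of each: the bottle that starts nearest the storage rack's green end goes into the carrier pocket farthest from the carrier's green end, and so on, one bottle to a pocket. Keep the bottles upright at all times, and leave each standing on the floor of its pocket.

Things in the scene. Friction and masses are not known exactly. Their poses are not given: they have to be found in the camera images.
- storage: Storage rack: white tray 228 x 60 mm, with a white tag ledge along its +y side (y = 30 to 54 mm, 10 mm high). Four 52 x 52 mm pockets in a row at x = -84, -28, 28, 84 mm, y = 0; floor at z = 4 mm, wall tops at 14 mm, walls 4 mm thick. Green end block at its +x end (x = 114 to 144 mm, 22 mm high). Origin on the bench under the row's middle. Fixed; may face any way.
- carrier: Carrier: blue-grey tray 228 x 60 mm, no ledge, empty at the start. Four 52 x 52 mm pockets in a row at x = -84, -28, 28, 84 mm, y = 0; floor at z = 4 mm, wall tops at 14 mm, walls 4 mm thick. Green end block at its +x end (x = 114 to 144 mm, 22 mm high). Origin on the bench under the row's middle. Fixed; may face any way.
- bottle_red: Reagent bottle with red cap: a white round body 34 mm in diameter up to 56 mm height with a red band near its foot, a shoulder to 64 mm, and a red screw cap 29 mm in diameter on top; 82 mm tall in all, about 90 g. Origin: centre of its underside; z up along the bottle. It starts standing in the storage rack, in the pocket beside the red tag.
- tag_red: The red colour tag on the storage rack's ledge, 38 x 18 x 4 mm: it marks the pocket in which the red-capped bottle starts and stays there. Fixed. Origin: centre of its underside, level with the middle of its pocket along the rack and 42 mm from the middle of the pocket towards the rack's +y side; axes as the rack's.
- bottle_yellow: Reagent bottle with yellow cap: a white round body 34 mm in diameter up to 56 mm height with a yellow band near its foot, a shoulder to 64 mm, and a yellow screw cap 29 mm in diameter on top; 82 mm tall in all, about 90 g. Origin: centre of its underside; z up along the bottle. It starts standing in the storage rack, in the pocket beside the yellow tag.
- tag_yellow: The yellow colour tag on the storage rack's ledge, 38 x 18 x 4 mm: it marks the pocket in which the yellow-capped bottle starts and stays there. Fixed. Origin: centre of its underside, level with the middle of its pocket along the rack and 42 mm from the middle of the pocket towards the rack's +y side; axes as the rack's.
- bottle_blue: Reagent bottle with blue cap: a white round body 34 mm in diameter up to 56 mm height with a blue band near its foot, a shoulder to 64 mm, and a blue screw cap 29 mm in diameter on top; 82 mm tall in all, about 90 g. Origin: centre of its underside; z up along the bottle. It starts standing in the storage rack, in the pocket beside the blue tag.
- tag_blue: The blue colour tag on the storage rack's ledge, 38 x 18 x 4 mm: it marks the pocket in which the blue-capped bottle starts and stays there. Fixed. Origin: centre of its underside, level with the middle of its pocket along the rack and 42 mm from the middle of the pocket towards the rack's +y side; axes as the rack's.
- bottle_black: Reagent bottle with black cap: a white round body 34 mm in diameter up to 56 mm height with a black band near its foot, a shoulder to 64 mm, and a black screw cap 29 mm in diameter on top; 82 mm tall in all, about 90 g. Origin: centre of its underside; z up along the bottle. It starts standing in the storage rack, in the pocket beside the black tag.
- tag_black: The black colour tag on the storage rack's ledge, 38 x 18 x 4 mm: it marks the pocket in which the black-capped bottle starts and stays there. Fixed. Origin: centre of its underside, level with the middle of its pocket along the rack and 42 mm from the middle of the pocket towards the rack's +y side; axes as the rack's.

How it is judged:
At the end, for the whole second after the job is handed in: Every bottle stands upright (0.12 rad) and still (0.02 m/s) on the floor (within 5 mm) of a carrier pocket, at most 12 mm off its centre along and across; its place from the carrier's green end is the reverse of its tag's place from the storage rack's green end (((x of tag_red in the frame of storage between -0.098 and -0.07 m and x of bottle_red in the frame of carrier between 0.072 and 0.096 m) or (x of tag_red in the frame of storage between -0.042 and -0.014 m and x of bottle_red in the frame of carrier between 0.016 and 0.04 m) or (x of tag_red in the frame of storage between 0.014 and 0.042 m and x of bottle_red in the frame of carrier between -0.04 and -0.016 m) or (x of tag_red in the frame of storage between 0.07 and 0.098 m and x of bottle_red in the frame of carrier between -0.096 and -0.072 m)) and y of bottle_red in the frame of carrier between -0.012 and 0.012 m and z of bottle_red in the frame of carrier between -0.001 and 0.009 m and angle between each of bottle_red, bottle_yellow, bottle_blue, bottle_black's own z axis and vertical below 0.12 rad and linear speed of each of bottle_red, bottle_yellow, bottle_blue, bottle_black below 0.02 m/s and ((x of tag_yellow in the frame of storage between -0.098 and -0.07 m and x of bottle_yellow in the frame of carrier between 0.072 and 0.096 m) or (x of tag_yellow in the frame of storage between -0.042 and -0.014 m and x of bottle_yellow in the frame of carrier between 0.016 and 0.04 m) or (x of tag_yellow in the frame of storage between 0.014 and 0.042 m and x of bottle_yellow in the frame of carrier between -0.04 and -0.016 m) or (x of tag_yellow in the frame of storage between 0.07 and 0.098 m and x of bottle_yellow in the frame of carrier between -0.096 and -0.072 m)) and y of bottle_yellow in the frame of carrier between -0.012 and 0.012 m and z of bottle_yellow in the frame of carrier between -0.001 and 0.009 m and ((x of tag_blue in the frame of storage between -0.098 and -0.07 m and x of bottle_blue in the frame of carrier between 0.072 and 0.096 m) or (x of tag_blue in the frame of storage between -0.042 and -0.014 m and x of bottle_blue in the frame of carrier between 0.016 and 0.04 m) or (x of tag_blue in the frame of storage between 0.014 and 0.042 m and x of bottle_blue in the frame of carrier between -0.04 and -0.016 m) or (x of tag_blue in the frame of storage between 0.07 and 0.098 m and x of bottle_blue in the frame of carrier between -0.096 and -0.072 m)) and y of bottle_blue in the frame of carrier between -0.012 and 0.012 m and z of bottle_blue in the frame of carrier between -0.001 and 0.009 m and ((x of tag_black in the frame of storage between -0.098 and -0.07 m and x of bottle_black in the frame of carrier between 0.072 and 0.096 m) or (x of tag_black in the frame of storage between -0.042 and -0.014 m and x of bottle_black in the frame of carrier between 0.016 and 0.04 m) or (x of tag_black in the frame of storage between 0.014 and 0.042 m and x of bottle_black in the frame of carrier between -0.04 and -0.016 m) or (x of tag_black in the frame of storage between 0.07 and 0.098 m and x of bottle_black in the frame of carrier between -0.096 and -0.072 m)) and y of bottle_black in the frame of carrier between -0.012 and 0.012 m and z of bottle_black in the frame of carrier between -0.001 and 0.009 m); the robot touches nothing.
It fails at once if a bottle is tipped more than 0.7 rad (angle between any of bottle_red, bottle_yellow, bottle_blue, bottle_black's own z axis and vertical above 0.7 rad).
It also fails if it takes over 109 s, if anything falls off the work surface, if the arm or the gripper's body presses on something with over 40 N, if the wrist force passes 120 N, or if a joint passes its speed limit or range.

## Robot

A 7-joint arm with a two-finger parallel gripper is mounted at the origin on the work surface. World frame = base frame: x ahead of the robot, y to its left, z up, the work surface at z = 0. Lengths are in m, angles in rad, forces in N, time in s.
With the tool pointing down it reaches from about 0.4 to 0.875 m from the base axis. Payload 19.3 kg.
Tool frame: the origin (TCP) lies between the finger pads; the fingertips stand bot.tcp_to_tips ahead of it and the grasp point (between the pads) lies 3 mm ahead of it (bot.tcp_to_tips is the distance from the TCP to the fingertips, in m); x points along the fingers, y is the direction in which the jaws open and shut, and the axes are right-handed (so a half turn about x gives the same grasp; the last joint's range is limited). The gripper opens to 85 mm and grips with 20 to 120 N. Pads are 22 mm wide; open, the fingers measure 114 mm over their backs; the gripper's body (76 mm by 85 mm) begins 54 mm behind the grasp point. The pads swing forward as they close: fully open they stand 13 mm farther back than shut.
Start: joints at [1.199, 0.521, -0.036, 1.599, 0.021, 1.021, -0.113], TCP at [0.186, -0.597, 0.253] pointing down, gripper open.
Joint ranges: [-2.91, 2.91], [-0.3, 2.13], [-1.5, 1.42], [0.17, 2.43], [-1.26, 4.41], [0.16, 1.93], [-2.52, 2.52]. Speed limits (rad/s): [1.89, 1.89, 2.39, 2.39, 3.01, 3.01, 3.01].

## Interface

Orientations are given as [roll, pitch, yaw] about the fixed x, y, z axes, in that order (R = Rz(yaw) Ry(pitch) Rx(roll)).
In Python, from workcell import bot, eyes gives the robot as it stands. The module is installed in compiled form; this text tells all that it offers.
- The arm moves only by the tool step_arm, never from a script. Its argument "targets" is a list that holds one entry, the list of rows, each a list of 7 numbers: the shift along the tool's x, y, z in cm, then the turn, a rotation vector about the tool's x, y, z in rad, then the opening, from 0 (shut) to 1 (fully open). A call has 1 to 10 rows; each row is the pose to reach, as a shift and turn from the pose measured when the call began, along the tool's axes at that moment; what a row does not reach only later rows make up. A row lasts 1/10 s, in which the tool goes at most 50 mm and 8.59 degrees, less where a joint would pass 70% of its speed; a pose out of reach is approached as far as the arm can. A call with a gripper value outside its range is refused whole. The fingers move at their own pace and stop on an object; "grip_force" is the grip in N (left out, the last holds). Time passes only in rows, so rows that repeat a pose let the fingers close. It gives the time, the measured TCP pose, the force and the opening at its end, in the units of the state.
- bot.observe(): the state, without advancing time (a new reading comes with each control period).
- eyes.grab_frame(name): name is "scene" or "top" or "wrist"; returns the picture (420x560x3 uint8, red, green, blue); there is no depth.
- eyes.get_calibration(name): a dict with "fx", "fy", "cx", "cy" (pixels), "camera_from_world" (4x4, takes a point from world to camera coordinates); the wrist camera has in their place "hand_eye" (4x4, takes a point from camera to tool coordinates, whose origin is the TCP and whose axes are the tool frame's). Camera axes: x right, y down, z forward; pixel columns grow to the right and rows downward; lengths in m; the calibration is good to about 2 mm. A picture is of the moment at which its call begins: read the wrist's pose just before it. get_calibration takes no time and is no camera call.
- bot.job_done(): hands the job in, once; it reports no verdict.
The state is a dict: "clock": time; "qpos": joint angles; "qd": joint speeds; "joint_efforts": joint torques, N m; "position": TCP position; "tool_rot": TCP orientation; "force": force on the tool from outside, world axes, zero at the start; "moment": the same for the moment, N m; "grip_width": finger opening in m.
Only numpy, scipy, OpenCV 4.12 (cv2) and the standard library are available. Lean on these libraries where they do the work, as an engineer would, in place of code of your own. Each camera call takes 0.05 s, during which the arm holds its last target.

## Working session

There is one attempt and no reset: what is moved stays moved. The work goes in short steps, Python scripts to look and compute and a tool call to move; the robot and the scene stay as the last step left them, time stands still between calls to the robot, and variables do not carry over. Pictures are saved under pics/ and viewed, and the job is handed in when it is done.

Besides the shell and the picture viewer there is one more tool, called after ">>>" as name([rows], argument=value, ...), one row to a line, values as JSON. step_arm: Moves the arm, as the interface text tells. Its arguments: {"type":"object","properties":{"targets":{"type":"array","items":{"type":"array","items":{"type":"array","items":{"type":"number"}}}},"grip_force":{"type":"number"}},"required":["targets"]}

```bash
mkdir -p pics; python3 - <<'E'
from workcell import bot, eyes
import cv2
s=bot.observe(); print(s, bot.tcp_to_tips)
for n in ("scene","top"):
    im=eyes.grab_frame(n); cv2.imwrite(f"pics/{n}0.png",im[:,:,::-1]); print(n,eyes.get_calibration(n))
print(eyes.get_calibration("wrist"))
E
```

```text
{'clock': 0.0, 'qpos': array([ 1.19874008,  0.52198782, -0.03633666,  1.59997564,  0.02117419,
        1.02110194, -0.11280611]), 'qd': array([ 4.66785357e-04,  6.89876208e-04, -1.35779672e-03,  3.10838791e-05,
       -7.51220581e-04,  9.05505747e-04,  4.03219125e-05]), 'joint_efforts': array([ 3.42338017e-04, -9.27087021e+01,  1.98035449e+00, -3.69930196e+01,
        1.78434985e-02,  8.16038169e-03, -2.73659145e-05]), 'position': array([ 0.18569842, -0.59646297,  0.25275352]), 'tool_rot': array([-1.52426972,  1.56970732,  1.91915704]), 'force': array([ 0.78970271, -0.10424771,  0.53161231]), 'moment': array([-0.00686694,  0.02523967,  0.04660089]), 'grip_width': 0.08524198838179747} 0.022
scene {'fx': 482.97117045232716, 'fy': 482.97117045232716, 'cx': 282.39318580418126, 'cy': 209.89153736051455, 'camera_from_world': array([[ 0.54338247,  0.83943389,  0.00928649, -0.29390006],
       [ 0.65517549, -0.41714015, -0.62987235, -0.33389801],
       [-0.52486243,  0.34834588, -0.77664315,  1.23165681],
       [ 0.        ,  0.        ,  0.        ,  1.        ]])}
top {'fx': 416.68012003597306, 'fy': 416.68012003597306, 'cx': 283.94761838588585, 'cy': 214.81522377153289, 'camera_from_world': array([[-0.00606432, -0.99952547, -0.03020016,  0.00633595],
       [-0.99703032,  0.00836224, -0.07655466,  0.54592537],
       [ 0.07677088,  0.02964623, -0.99660791,  0.80212032],
       [ 0.        ,  0.        ,  0.        ,  1.        ]])}
{'fx': 378.33114682284656, 'fy': 378.33114682284656, 'cx': 274.097821513449, 'cy': 202.46622653279553, 'hand_eye': array([[-1.51697246e-04, -3.15177476e-01,  9.49032737e-01,
        -1.19431518e-01],
       [ 9.99999896e-01, -4.55973263e-04,  8.41354286e-06,
        -6.40953239e-04],
       [ 4.30081795e-04,  9.49032639e-01,  3.15177513e-01,
        -7.96363086e-02],
       [ 0.00000000e+00,  0.00000000e+00,  0.00000000e+00,
         1.00000000e+00]])}
```

View pics/scene0.png

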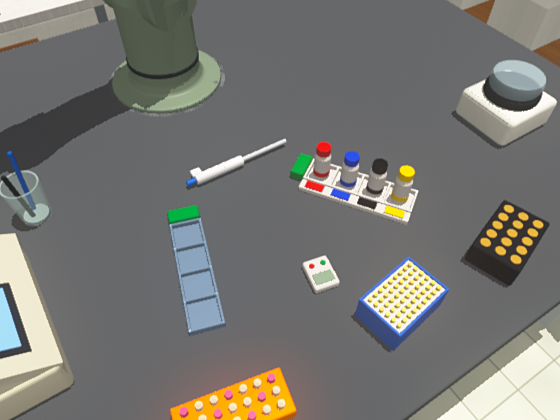

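View pics/top0.png

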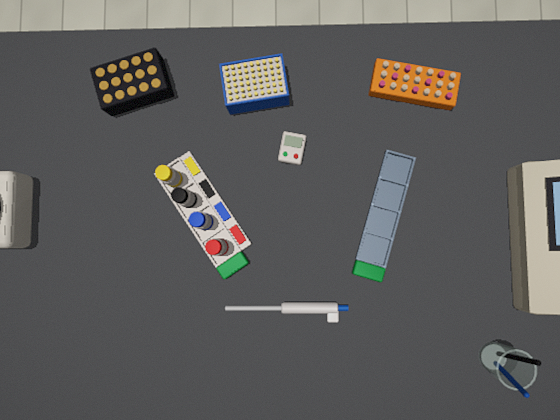

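The top view shows the storage rack at about (200,215) and its green end at (233,263). The order from the green end is red, blue, black, yellow. The carrier is at about (385,215) with its green end at (369,271). Next I'll measure both.

```bash
cat > h.py <<'E'
import numpy as np, cv2
from workcell import bot, eyes
from scipy.spatial.transform import Rotation as R
def cast(n,px,z):
    c=eyes.get_calibration(n); T=np.linalg.inv(c["camera_from_world"])
    px=np.atleast_2d(px).astype(float)
    d=np.c_[(px[:,0]-c["cx"])/c["fx"],(px[:,1]-c["cy"])/c["fy"],np.ones(len(px))]@T[:3,:3].T
    o=T[:3,3]; return o+d*((z-o[2])/d[:,2])[:,None]
def mask(im,name):
    h=cv2.cvtColor(im,cv2.COLOR_RGB2HSV); H,S,V=[h[...,i].astype(int) for i in range(3)]
    return ({"green":(abs(H-68)<14)&(S>150)&(V>60),"red":((H<6)|(H>174))&(S>170)&(V>90),"yellow":(abs(H-26)<5)&(S>170)&(V>120),
     "blue":(abs(H-115)<9)&(S>170)&(V>90),"tray":(abs(H-108)<10)&(S>50)&(S<130)&(V>80)}[name]).astype(np.uint8)
def blobs(m,amin=20,roi=None):
    n,l,st,ce=cv2.connectedComponentsWithStats(m)
    return [(l==i,st[i],ce[i]) for i in range(1,n) if st[i][4]>amin]
E
python3 - <<'E'
from h import *
for n in("top","scene"):
    im=cv2.imread(f"pics/{n}0.png")[:,:,::-1].copy()
    for c,z in(("green",.022),("red",.014),("blue",.014),("yellow",.014),("tray",.014)):
        for b,st,ce in blobs(mask(im,c),60):
            w=cast(n,ce,z)[0]; print(n,c,st[4],ce.round(1),"low",w.round(4), "cap",cast(n,ce,.082)[0].round(4) if c in("red","blue","yellow") else "")
            if c in("tray","green"):
                cn=cv2.findContours(b.astype(np.uint8),0,2)[0][0][:,0]; p=cast(n,cn,z)[:,:2]*1000
                r=cv2.minAreaRect(p.astype(np.float32)); print("   rect mm",r)
E
```

```text
top green 436 [232.1 265.2] low [0.4476 0.1048 0.022 ] cap 
   rect mm ((447.85693359375, 104.53980255126953), (28.48818588256836, 59.2122688293457), 33.9959831237793)
top green 450 [368.2 270.8] low [ 0.4355 -0.1607  0.022 ] cap 
   rect mm ((435.5943603515625, -160.55966186523438), (59.88767623901367, 28.186328887939453), 73.80729675292969)
top red 140 [237.6 234.1] low [0.5087 0.0953 0.014 ] cap [0.5066 0.0857 0.082 ]
top red 174 [212.9 246.7] low [0.484  0.1444 0.014 ] cap [0.4839 0.1307 0.082 ]
top blue 278 [256.9  79.7] low [0.8244 0.0564 0.014 ] cap [0.7963 0.05   0.082 ]
top blue 96 [222. 211.] low [0.5553 0.1267 0.014 ] cap [0.5493 0.1145 0.082 ]
top blue 138 [195.6 219. ] low [0.5397 0.1797 0.014 ] cap [0.535  0.1632 0.082 ]
top yellow 136 [191.8 165.8] low [0.6477 0.1887 0.014 ] cap [0.6341 0.1714 0.082 ]
top yellow 176 [162.5 171.9] low [0.6359 0.2482 0.014 ] cap [0.6233 0.226  0.082 ]
top tray 375 [556.5 210.1] low [ 0.5514 -0.5306  0.014 ] cap 
   rect mm ((546.142578125, -528.3782348632812), (13.483133316040039, 125.89095306396484), 86.81318664550781)
scene green 311 [
[... 1265 characters left out ...]
634766)
scene tray 3906 [195.9 276.9] low [ 0.5738 -0.2026  0.014 ] cap 
   rect mm ((561.84521484375, -198.68736267089844), (60.51081848144531, 234.10910034179688), 73.4072265625)
scene tray 813 [  7.2 325.7] low [ 0.4913 -0.5028  0.014 ] cap 
   rect mm ((474.9755554199219, -494.3139953613281), (31.27745246887207, 125.34575653076172), 77.22579193115234)
scene tray 298 [415.5 319.9] low [0.8439 0.0666 0.014 ] cap 
   rect mm ((843.2498779296875, 57.03561782836914), (169.2598876953125, 72.83917236328125), 72.2445068359375)
scene tray 387 [376.1 321.2] low [0.8105 0.0099 0.014 ] cap 
   rect mm ((809.7357788085938, 7.124117851257324), (88.29293060302734, 20.26506805419922), 8.466484069824219)
```

```bash
python3 - <<'E'
from h import *
im=cv2.imread("pics/top0.png")[:,:,::-1].copy(); h=cv2.cvtColor(im,cv2.COLOR_RGB2HSV)
print(h[165,400],h[200,388],h[225,377],h[153,400],h[100,340])
H,S,V=[h[...,i].astype(int) for i in range(3)]
m=((abs(H-108)<12)&(S>35)&(V>75)).astype(np.uint8); m=cv2.morphologyEx(m,cv2.MORPH_CLOSE,np.ones((5,5)))
for b,st,ce in blobs(m,1000):
    cn=cv2.findContours(b.astype(np.uint8),0,2)[0][0][:,0]
    print(st, cv2.minAreaRect((cast("top",cn,.014)[:,:2]*1000).astype(np.float32)))
# storage fit: tags + caps
def fit(L,W):
    L=np.array(L);W=np.array(W);a=L-L.mean(0);b=W-W.mean(0)
    th=np.arctan2((a[:,0]*b[:,1]-a[:,1]*b[:,0]).sum(),(a*b).sum()); M=np.array([[np.cos(th),-np.sin(th)],[np.sin(th),np.cos(th)]])
    t=W.mean(0)-M@L.mean(0); print("fit",np.degrees(th),t*1000,"res mm",((L@M.T+t-W)*1000).round(1).tolist()); return M,t
L=[(.084,.042),(.028,.042),(-.084,.042),(.084,0),(.028,0),(-.084,0),(.129,.0)]
T=[(.5087,.0953),(.5553,.1267),(.6477,.1887),(.4839,.1307),(.535,.1632),(.6233,.226)]
S=[(.5095,.0973),(.5563,.1284),(.6491,.191),(.4866,.1307),(.5334,.1657),(.6252,.2245)]
fit(L[:6],T);fit(L[:6],S);M,t=fit(L[:6]*1,(np.array(T)+S)/2)
for x in(.084,.028,-.028,-.084): print((M@[x,0]+t).round(4))
E
```

```text
[104  49 151] [106  46 156] [107  43 160] [104  43 138] [120   3  84]
[ 218   53   72   61 1123] ((817.229736328125, 62.290130615234375), (109.37728118896484, 134.5583953857422), 8.613781929016113)
[ 355  150   61  118 3614] ((559.365966796875, -198.71939086914062), (62.59690475463867, 228.33236694335938), 73.3528823852539)
fit -145.9470206232751 [554.95704392 177.7252095 ] res mm [[0.2, 0.6], [-0.0, 0.5], [0.4, 1.3], [1.5, -0.0], [-3.2, -1.2], [1.3, -1.2]]
fit -146.12165960255555 [556.05935806 178.90404328] res mm [[0.2, -0.1], [-0.1, 0.0], [0.1, -0.1], [-0.3, 1.4], [-0.6, -2.4], [0.6, 1.2]]
fit -146.03417260807447 [555.50813019 178.314641  ] res mm [[0.2, 0.3], [-0.0, 0.3], [0.2, 0.6], [0.6, 0.7], [-1.9, -1.8], [0.9, -0.0]]
[0.4858 0.1314]
[0.5323 0.1627]
[0.5787 0.194 ]
[0.6252 0.2252]
```

Top and scene agree to about 2 mm. In storage, the pocket spacing comes out at 168 mm (nominal 168) and the cap-to-tag offset at about 42 mm. The carrier measures about 228 x 62 mm, with its green block centred 129 mm from the middle. Now I'll work out the move to above red.

```bash
cat >> h.py <<'E'
a=np.radians(-146.05); SX=np.array([np.cos(a),np.sin(a)]); S0=np.array([.5555,.1783]); SY=a+np.pi/2
b=np.radians(163.3); CX=np.array([np.cos(b),np.sin(b)]); C0=np.array([.5605,-.1982]); CY=b+np.pi/2
P={"s_red":(.084,0),"s_blue":(.028,0),"s_black":(-.028,0),"s_yellow":(-.084,0),"c_red":(-.084,0),"c_blue":(-.028,0),"c_black":(.028,0),"c_yellow":(.084,0)}
def pos(k): return (S0+SX*P[k][0],SY) if k[0]=="s" else (C0+CX*P[k][0],CY)
def rot(): return R.from_euler("xyz",bot.observe()["tool_rot"])
def go(xy,z,jaw):
    s=bot.observe(); A=rot(); u=A.as_matrix()[:,1]; j=np.array([np.cos(jaw),np.sin(jaw),0]); 
    if j@u<0: j=-j
    x=np.array([0,0,-1.]); B=R.from_matrix(np.c_[x,j,np.cross(x,j)])
    d=A.inv().apply(np.r_[xy,z]-s["position"])*100; r=(A.inv()*B).as_rotvec()
    print("shift cm",d.round(2),"rotvec",r.round(3),"|deg|",round(float(np.degrees(np.linalg.norm(r))),1),"from",s["position"].round(4),"clk",round(s["clock"],2)); return d,r
E
python3 - <<'E'
from h import *
print(rot().as_matrix().round(3), np.degrees(SY),np.degrees(CY))
go(*[(.48,-.30)],.25,SY); p,j=pos("s_red"); go(p,.20,j)
E
```

```text
[[-0.     0.297 -0.955]
 [ 0.001 -0.955 -0.297]
 [-1.    -0.001  0.   ]] -56.050000000000026 253.3
shift cm [  0.3  -19.57 -36.92] rotvec [-0.291 -0.     0.001] |deg| 16.7 from [ 0.1857 -0.5965  0.2528] clk 0.1
shift cm [  5.33 -60.58 -50.3 ] rotvec [-0.291 -0.     0.001] |deg| 16.7 from [ 0.1857 -0.5965  0.2528] clk 0.1
```

>>> step_arm([
  [[0.3,-2,-4,-0.03,0,0,1],[0.3,-4,-8,-0.06,0,0,1],[0.3,-6,-12,-0.09,0,0,1],[0.3,-8,-16,-0.12,0,0,1],[0.3,-10,-20,-0.15,0,0,1],[0.3,-12,-24,-0.18,0,0,1],[0.3,-14.5,-28,-0.21,0,0,1],[0.3,-17,-32,-0.24,0,0,1],[0.3,-19.5,-35,-0.27,0,0,1],[0.3,-22,-37.5,-0.29,0,0,1]],
], grip_force=40)

```text
clock: 1.1
position: [0.4794, -0.273, 0.2497]
tool_rot: [-1.79, 1.569, 1.945]
force: [0.1, -1.1, 0.0]
grip_width: 0.0856
```

```bash
python3 - <<'E'
from h import *
p,j=pos("s_red"); go(p,.20,j)
E
```

```text
shift cm [  5.03 -33.14 -23.16] rotvec [ 0.002 -0.     0.001] |deg| 0.1 from [ 0.4794 -0.273   0.2497] clk 1.1
```

>>> step_arm([
  [[0.5,-4,-2.8,0,0,0,1],[1,-8,-5.6,0,0,0,1],[1.5,-12,-8.4,0,0,0,1],[2,-16,-11.2,0,0,0,1],[2.5,-20,-14,0,0,0,1],[3,-24,-16.8,0,0,0,1],[4,-28,-19.6,0,0,0,1],[5,-31,-21.6,0,0,0,1],[5,-33.1,-23.2,0,0,0,1],[5,-33.1,-23.2,0,0,0,1]],
])

```text
clock: 2.1
position: [0.4859, 0.135, 0.1999]
tool_rot: [-1.769, 1.568, 1.972]
force: [-0.1, -1.3, 0.2]
grip_width: 0.0852
```

```bash
python3 - <<'E'
from h import *
p,j=pos("s_red"); go(p,.045,j)
im=eyes.grab_frame("wrist"); cv2.imwrite("pics/w1.png",im[:,:,::-1])
E
```

```text
shift cm [15.49  0.34  0.22] rotvec [ 0.006 -0.001  0.003] |deg| 0.4 from [0.4859 0.135  0.1999] clk 2.1
```

View pics/w1.png

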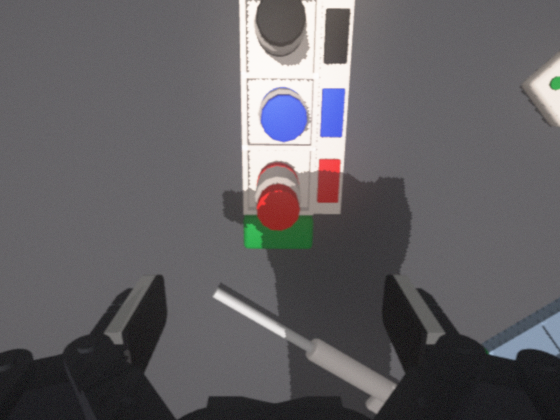

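The wrist view shows the red cap at (278,207) and the blue cap at (284,117), both nearly centred between the fingers (about 274). I'll ray-cast the caps and tags as a third check.

```bash
cat >> h.py <<'E'
def wcast(px,z,s):
    c=eyes.get_calibration("wrist");He=c["hand_eye"];A=R.from_euler("xyz",s["tool_rot"])
    d=A.apply(He[:3,:3]@[(px[0]-c["cx"])/c["fx"],(px[1]-c["cy"])/c["fy"],1]);o=A.apply(He[:3,3])+s["position"]
    return o+d*(z-o[2])/d[2]
E
python3 - <<'E'
from h import *
s=bot.observe(); im=cv2.imread("pics/w1.png")[:,:,::-1].copy()
for c in("red","blue"):
    for m,st,ce in blobs(mask(im,c),100):
        for z in(.014,.086):
            w=wcast(ce,z,s)[:2]; print(c,ce.round(1),st[4],z,w.round(4),"in rack mm",((w-S0)@SX*1000).round(1),((w-S0)@[np.cos(SY),np.sin(SY)]*1000).round(1))
E
```

```text
red [329.6 165.3] 212 0.014 [0.5198 0.1021] in rack mm 72.2 43.2
red [329.6 165.3] 212 0.086 [0.5273 0.1201] in rack mm 55.9 32.5
red [328.3 194.1] 245 0.014 [0.4993 0.0882] in rack mm 96.9 43.4
red [328.3 194.1] 245 0.086 [0.5117 0.1094] in rack mm 74.8 32.7
red [277.2 210.9] 1175 0.014 [0.4626 0.1154] in rack mm 112.2 0.3
red [277.2 210.9] 1175 0.086 [0.4836 0.1302] in rack mm 86.5 -0.3
```

Wrist check: the red tag is at (84.5, 43.3) mm in the rack frame (nominal 84, 42), and the red cap is at (86.5, -0.3). All three views agree, so I'll descend and grip.

>>> step_arm([
  [[3,0.3,0.4,0,0,0,1],[6,0.3,0.4,0,0,0,1],[9,0.3,0.4,0,0,0,1],[11,0.3,0.4,0,0,0,1],[13,0.3,0.4,0,0,0,1],[14.5,0.3,0.4,0,0,0,1],[15.5,0.3,0.4,0,0,0,1],[15.5,0.3,0.4,0,0,0,1],[15.5,0.3,0.4,0,0,0,0],[15.5,0.3,0.4,0,0,0,0]],
])

```text
clock: 3.15
position: [0.4846, 0.1282, 0.0457]
tool_rot: [-2.081, 1.569, 1.658]
force: [-0.1, 0.7, 0.2]
grip_width: 0.059
```

>>> step_arm([
  [[0,0,0,0,0,0,0],[0,0,0,0,0,0,0],[0,0,0,0,0,0,0],[0,0,0,0,0,0,0],[0,0,0,0,0,0,0]],
])

```text
clock: 3.65
position: [0.4851, 0.1283, 0.0465]
tool_rot: [-2.635, 1.568, 1.103]
force: [-1.4, 0.1, 11.5]
grip_width: 0.033
```

```bash
python3 - <<'E'
from h import *
p,j=pos("s_red"); go(p,.045,j); p,j=pos("c_red"); go(p,.047,j)
im=eyes.grab_frame("scene"); cv2.imwrite("pics/s1.png",im[100:300,150:450,::-1].repeat(2,0).repeat(2,1))
E
```

```text
shift cm [ 0.15 -0.21 -0.24] rotvec [ 0.004 -0.002  0.001] |deg| 0.3 from [0.4851 0.1283 0.0465] clk 3.65
shift cm [-0.11 37.76  6.81] rotvec [ 0.888 -0.001  0.002] |deg| 50.9 from [0.4851 0.1283 0.0465] clk 3.65
```

View pics/s1.png

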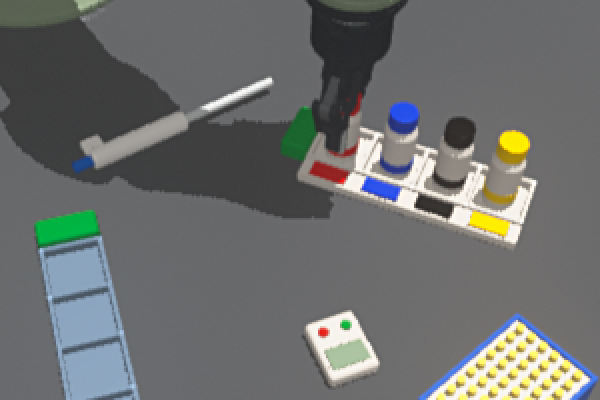

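The red bottle is gripped at 33 mm width, centred between the fingers. Lifting it.

>>> step_arm([
  [[-1,0,0,0,0,0,0],[-3,0,0,0,0,0,0],[-5,0,0,0,0,0,0],[-7.5,0,0,0,0,0,0],[-10,0,0,0,0,0,0],[-11.5,0,0,0,0,0,0],[-12,0,0,0,0,0,0]],
])

```text
clock: 4.4
position: [0.4855, 0.1281, 0.1686]
tool_rot: [-3.105, 1.566, 0.633]
force: [-1.3, -0.3, -1.4]
grip_width: 0.0329
```

```bash
python3 - <<'E'
from h import *
p,j=pos("c_red"); go(p,.15,j); print(bot.observe()["grip_width"],bot.observe()["force"])
im=eyes.grab_frame("scene"); cv2.imwrite("pics/s2.png",im[50:250,200:500,::-1].repeat(2,0).repeat(2,1))
E
```

```text
shift cm [ 1.82 37.72  6.84] rotvec [ 0.888 -0.004  0.002] |deg| 50.9 from [0.4855 0.1281 0.1686] clk 4.4
0.032880219187730354 [-1.29250363 -0.28788666 -1.35979363]
```

View pics/s2.png

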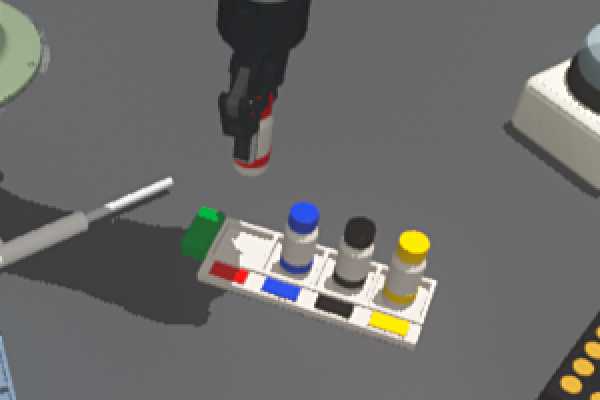

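The bottle is lifted and upright. Moving it to the carrier.

>>> step_arm([
  [[0.2,3,0.5,0.07,0,0,0],[0.4,7,1.2,0.16,0,0,0],[0.6,11,2,0.26,0,0,0],[0.8,15,2.8,0.36,0,0,0],[1,19,3.5,0.46,0,0,0],[1.2,23,4.2,0.56,0,0,0],[1.4,27,5,0.66,0,0,0],[1.6,31,5.7,0.75,0,0,0],[1.8,35,6.4,0.83,0,0,0],[1.8,37.7,6.8,0.888,0,0,0]],
])

```text
clock: 5.45
position: [0.6408, -0.2249, 0.1484]
tool_rot: [-2.001, 1.568, 0.844]
force: [-1.1, 1.7, -0.6]
grip_width: 0.0327
```

```bash
python3 - <<'E'
from h import *
p,j=pos("c_red"); go(p,.047,j); print(bot.observe()["grip_width"],bot.observe()["force"])
s=bot.observe();im=eyes.grab_frame("wrist"); cv2.imwrite("pics/w2.png",im[:,:,::-1])
for c in("red","green"):
    for m,st,ce in blobs(mask(im,c),100):
        w=wcast(ce,.022,s); print(c,ce.round(1),st[4],w.round(4),((w[:2]-C0)@CX*1000).round(1),((w[:2]-C0)@[np.cos(CY),np.sin(CY)]*1000).round(1))
E
```

```text
shift cm [10.14 -0.23  0.07] rotvec [-0.005 -0.001  0.002] |deg| 0.3 from [ 0.6408 -0.2249  0.1484] clk 5.45
0.03272583220601712 [-1.10393989  1.66273971 -0.55519041]
red [296.  240.7] 156 [ 0.6072 -0.2308  0.022 ] -54.1 17.8
red [274.2 357. ] 8099 [ 0.5156 -0.1867  0.022 ] 46.3 1.9
```

View pics/w2.png

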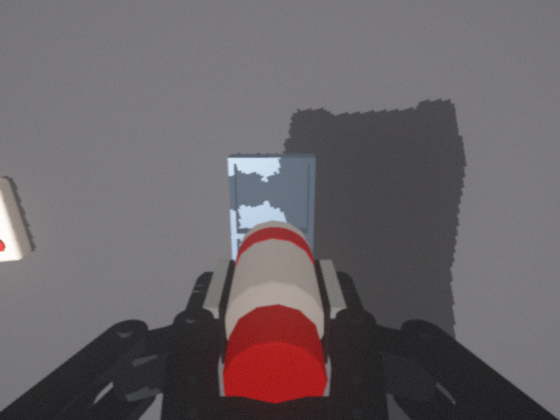

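The carrier's far end appears at row 156, with columns 229 to 315. I'll check its corners by ray-casting.

```bash
python3 - <<'E'
from h import *
s=bot.observe()
for ce in((229,156),(315,155),(272,156)):
    w=wcast(ce,.014,s); print(ce,w.round(4),((w[:2]-C0)@CX*1000).round(1),((w[:2]-C0)@[np.cos(CY),np.sin(CY)]*1000).round(1))
E
```

```text
(229, 156) [ 0.6782 -0.2081  0.014 ] -115.6 -24.3
(315, 155) [ 0.6614 -0.2641  0.014 ] -115.6 34.1
(272, 156) [ 0.6694 -0.236   0.014 ] -115.2 4.9
```

The wrist view puts the carrier 4.9 mm further along +y of its own frame, while top and scene give about 0. I'll go 2 mm that way as a compromise, since the pocket has 9 mm of clearance, and check after release.

>>> step_arm([
  [[2,0,0.1,0,0,0,0],[4,0,0.1,0,0,0,0],[6,0,0.1,0,0,0,0],[7.5,0,0.1,0,0,0,0],[8.8,0,0.1,0,0,0,0],[9.7,0,0.1,0,0,0,0],[10.1,0,0.1,0,0,0,0],[10.1,0,0.1,0,0,0,0],[10.1,0,0.1,0,0,0,0]],
])

```text
clock: 6.4
position: [0.6412, -0.2284, 0.048]
tool_rot: [-2.95, 1.568, -0.111]
force: [-0.8, 0.2, -0.4]
grip_width: 0.0332
```

>>> step_arm([
  [[0,0,0,0,0,0,0.3],[0,0,0,0,0,0,0.6],[0,0,0,0,0,0,1],[0,0,0,0,0,0,1],[0,0,0,0,0,0,1],[0,0,0,0,0,0,1],[-3,0,0,0,0,0,1],[-7,0,0,0,0,0,1],[-11,0,0,0,0,0,1],[-15,0,0,0,0,0,1]],
])

```text
clock: 7.4
position: [0.6405, -0.2283, 0.1996]
tool_rot: [-2.929, 1.568, -0.09]
force: [0.7, 0.5, 0.2]
grip_width: 0.085
```

```bash
python3 - <<'E'
from h import *
p,j=pos("s_blue"); go(p,.2,j)
s=bot.observe();im=eyes.grab_frame("wrist"); cv2.imwrite("pics/w3.png",im[:,:,::-1])
im=eyes.grab_frame("scene"); cv2.imwrite("pics/s3.png",im[:,:,::-1])
E
```

```text
shift cm [ -0.09 -34.1   21.98] rotvec [-0.895 -0.003 -0.001] |deg| 51.3 from [ 0.6405 -0.2283  0.1996] clk 7.4
```

View pics/w3.png

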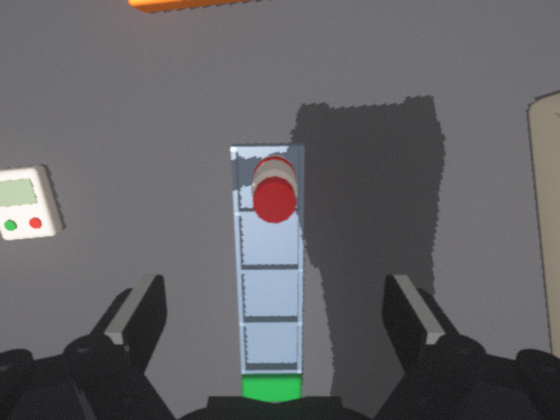

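View pics/s3.png

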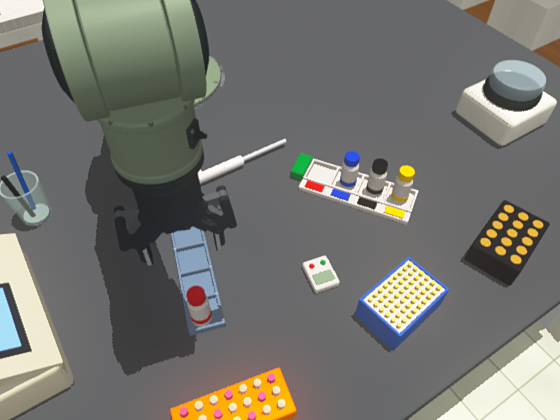

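Red stands in the far pocket, with its cap at (275,200). I'll measure the cap and the carrier corners in this same picture so the calibration offsets cancel.

```bash
cat >> h.py <<'E'
def cf(w): return np.array([(w[:2]-C0)@CX,(w[:2]-C0)@[np.cos(CY),np.sin(CY)]]).round(4)*1000
def sf(w): return np.array([(w[:2]-S0)@SX,(w[:2]-S0)@[np.cos(SY),np.sin(SY)]]).round(4)*1000
E
python3 - <<'E'
from h import *
s=bot.observe(); im=cv2.imread("pics/w3.png")[:,:,::-1].copy()
print("tcp",cf(s["position"]))
for ce in((232,146),(304,146),(243,375),(301,374)): print(ce,cf(wcast(ce,.014,s)))
for m,st,ce in blobs(mask(im,"red"),300): print(ce,st,cf(wcast(ce,.086,s)))
c=eyes.get_calibration("wrist")
# top face of cap, lower circle approx
print(cf(wcast((275,200),.086,s)))
E
```

```text
tcp [-87.8   6. ]
(232, 146) [-115.9  -28.2]
(304, 146) [-115.2   31. ]
(243, 375) [115.3 -27.6]
(301, 374) [114.7  30.8]
[274.3435859  199.81395349] [ 254  178   41   44 1333] [-91.7   6.4]
[-91.5   6.8]
```

Red sits about (-88, +4.5) mm relative to the carrier as measured in this view, which is inside tolerance. The tool drifted about 3.5 mm after the first reading, so I'll add settling rows. I'll also shift my carrier estimate by 1.5 mm. Blue is next.

```bash
sed -i 's/C0=np.array(\[.5605,-.1982\])/C0=np.array([.5601,-.1996])/' h.py; python3 - <<'E'
from h import *
s=bot.observe(); print(cf(wcast((274.5,222),.086,s)))
E
```

```text
[-76.    4.8]
```

>>> step_arm([
  [[0,-3.5,2,-0.09,0,0,1],[0,-7,4.5,-0.18,0,0,1],[0,-11,7,-0.28,0,0,1],[0,-15,9.5,-0.39,0,0,1],[0,-19,12,-0.5,0,0,1],[0,-23,14.5,-0.6,0,0,1],[0,-27,17,-0.7,0,0,1],[0,-31,19.8,-0.8,0,0,1],[0,-34.1,22,-0.895,0,0,1],[0,-34.1,22,-0.895,0,0,1]],
])

```text
clock: 8.5
position: [0.5326, 0.1674, 0.2016]
tool_rot: [2.525, 1.56, -0.014]
force: [1.4, -0.7, -0.5]
grip_width: 0.0854
```

>>> step_arm([
  [[0,0,0,0,0,0,1],[0,0,0,0,0,0,1]],
])

```text
clock: 8.7
position: [0.5326, 0.1672, 0.2014]
tool_rot: [2.523, 1.561, -0.017]
force: [0.7, -0.8, -0.3]
grip_width: 0.0852
```

```bash
python3 - <<'E'
from h import *
p,j=pos("s_blue"); go(p,.045,j)
s=bot.observe();im=eyes.grab_frame("wrist"); cv2.imwrite("pics/w4.png",im[:,:,::-1])
print(sf(s["position"]))
for c in ("blue","yellow"):
  for m,st,ce in blobs(mask(im,c),100): print(c,ce,st,sf(wcast(ce,.014,s)),sf(wcast(ce,.086,s)))
E
```

```text
shift cm [15.64  0.26  0.42] rotvec [ 0.009 -0.008 -0.006] |deg| 0.8 from [0.5326 0.1672 0.2014] clk 8.7
[25.2 -3.5]
blue [328.28042328 168.2010582 ] [319 163  18  13 189] [15.4 41.5] [-0.8 30.4]
blue [277.79017857 193.01785714] [264 188  29  12 224] [37.2 -0.2] [15.9 -1.6]
```

View pics/w4.png

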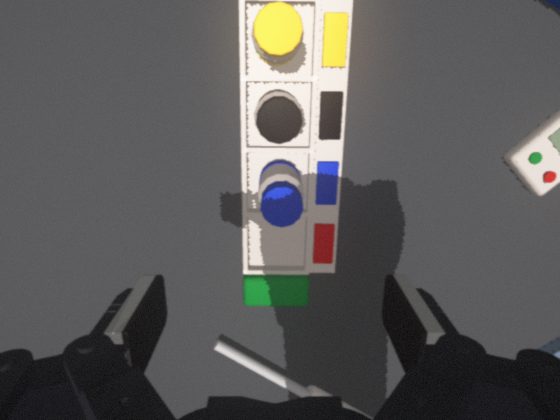

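```bash
python3 - <<'E'
from h import *
s=bot.observe()
for ce in((281,204),(279,118),(278,29)): print(ce,sf(wcast(ce,.086,s)))
print(sf(wcast((326,183),.014,s)))
E
```

```text
(281, 204) [23.5  1.2]
(279, 118) [-31.7  -0.8]
(278, 29) [-81.4  -1.9]
[28.3 40.8]
```

Blue is at about (24.5, 0.5) mm in the rack frame, and black and yellow are near their pocket centres. Descending on blue.

>>> step_arm([
  [[3,0.3,0,0.01,-0.01,-0.01,1],[6,0.3,0,0.01,-0.01,-0.01,1],[9,0.3,0,0.01,-0.01,-0.01,1],[12,0.3,0,0.01,-0.01,-0.01,1],[14.5,0.3,0,0.01,-0.01,-0.01,1],[15.6,0.3,0,0.01,-0.01,-0.01,1],[15.6,0.3,0,0.01,-0.01,-0.01,1],[15.6,0.3,0,0.01,-0.01,-0.01,0],[15.6,0.3,0,0.01,-0.01,-0.01,0],[15.6,0.3,0,0.01,-0.01,-0.01,0]],
])

```text
clock: 9.75
position: [0.5367, 0.1642, 0.0465]
tool_rot: [-1.512, 1.567, 2.221]
force: [-0.1, 1.1, -0.1]
grip_width: 0.0439
```

>>> step_arm([
  [[0,0,0,0,0,0,0],[0,0,0,0,0,0,0],[0,0,0,0,0,0,0],[0,0,0,0,0,0,0],[0,0,0,0,0,0,0],[-2,0,0,0,0,0,0],[-5,0,0,0,0,0,0],[-8,0,0,0,0,0,0],[-11,0,0,0,0,0,0],[-12,0,0,0,0,0,0]],
])

```text
clock: 10.75
position: [0.5379, 0.1642, 0.1693]
tool_rot: [-2.456, 1.567, 1.276]
force: [-0.0, 0.5, -1.0]
grip_width: 0.0331
```

```bash
python3 - <<'E'
from h import *
p,j=pos("c_blue"); go(p,.15,j); print(bot.observe()["grip_width"],sf(bot.observe()["position"]))
E
```

```text
shift cm [ 1.79 33.62 16.64] rotvec [ 0.882 -0.002  0.004] |deg| 50.5 from [0.5379 0.1642 0.1693] clk 10.75
0.03313120598209663 [22.5  1.9]
```

>>> step_arm([
  [[0.2,3,1.5,0.08,0,0,0],[0.4,6.5,3.2,0.17,0,0,0],[0.6,10,5,0.26,0,0,0],[0.8,14,7,0.36,0,0,0],[1,18,9,0.46,0,0,0],[1.2,22,11,0.56,0,0,0],[1.4,26,13,0.66,0,0,0],[1.6,30,15,0.77,0,0,0],[1.8,33.6,16.6,0.88,0,0,0],[1.8,33.6,16.6,0.88,0,0,0]],
])

```text
clock: 11.75
position: [0.5863, -0.2135, 0.149]
tool_rot: [-1.363, 1.57, 1.478]
force: [-0.2, 0.3, -1.2]
grip_width: 0.0331
```

>>> step_arm([
  [[0,0,0,0,0,0,0],[0,0,0,0,0,0,0]],
])

```text
clock: 11.95
position: [0.5859, -0.2133, 0.1484]
tool_rot: [-0.671, 1.569, 2.171]
force: [-0.7, 0.5, -1.2]
grip_width: 0.0328
```

```bash
python3 - <<'E'
from h import *
p,j=pos("c_blue"); go(p,.0475,j); s=bot.observe(); print(s["grip_width"],cf(s["position"]))
im=eyes.grab_frame("wrist"); cv2.imwrite("pics/w5.png",im[:,:,::-1])
E
```

```text
shift cm [10.09 -0.56  0.06] rotvec [-0.008  0.001  0.001] |deg| 0.5 from [ 0.5859 -0.2133  0.1484] clk 11.95
0.032771701739939055 [-28.7   5.7]
```

View pics/w5.png

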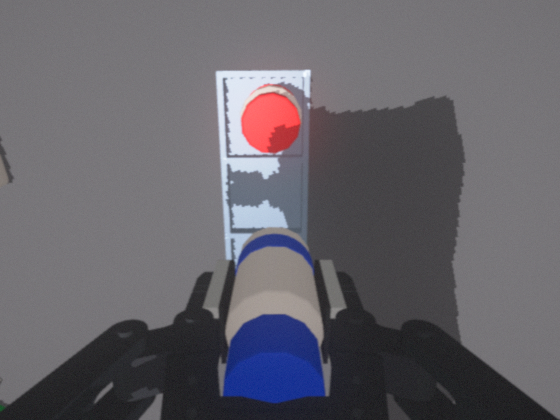

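>>> step_arm([
  [[2,-0.3,0,0,0,0,0],[4,-0.6,0,-0.01,0,0,0],[6,-0.6,0,-0.01,0,0,0],[7.5,-0.6,0,-0.01,0,0,0],[8,-0.6,0,-0.01,0,0,0],[8,-0.6,0,-0.01,0,0,0],[8,-0.6,0,-0.01,0,0,0]],
])

```text
clock: 12.7
position: [0.5883, -0.2069, 0.0694]
tool_rot: [-1.652, 1.57, 1.201]
force: [-0.3, 0.3, -0.6]
grip_width: 0.0326
```

```bash
python3 - <<'E'
from h import *
p,j=pos("c_blue"); go(p,.0475,j); s=bot.observe(); print(s["grip_width"],cf(s["position"]))
E
```

```text
shift cm [2.19 0.11 0.11] rotvec [ 0.003 -0.     0.001] |deg| 0.2 from [ 0.5883 -0.2069  0.0694] clk 12.7
0.032625503702590895 [-29.1  -1.1]
```

>>> step_arm([
  [[0.8,0.1,0.1,0,0,0,0],[1.6,0.1,0.1,0,0,0,0],[2.2,0.1,0.1,0,0,0,0],[2.2,0.1,0.1,0,0,0,0],[2.2,0.1,0.1,0,0,0,0]],
])

```text
clock: 13.2
position: [0.5869, -0.2075, 0.047]
tool_rot: [-1.354, 1.57, 1.499]
force: [-0.3, -0.2, 0.1]
grip_width: 0.033
```

>>> step_arm([
  [[0,0,0,0,0,0,0.3],[0,0,0,0,0,0,0.6],[0,0,0,0,0,0,1],[0,0,0,0,0,0,1],[0,0,0,0,0,0,1],[0,0,0,0,0,0,1],[-3,0,0,0,0,0,1],[-7,0,0,0,0,0,1],[-11,0,0,0,0,0,1],[-15,0,0,0,0,0,1]],
])

```text
clock: 14.2
position: [0.5867, -0.2077, 0.1987]
tool_rot: [-1.356, 1.57, 1.497]
force: [0.9, 0.9, 0.4]
grip_width: 0.0852
```

```bash
python3 - <<'E'
from h import *
p,j=pos("s_black"); go(p,.2,j)
s=bot.observe();im=eyes.grab_frame("wrist"); cv2.imwrite("pics/w6.png",im[:,:,::-1]); print(cf(s["position"]))
E
```

```text
shift cm [ -0.08 -38.27  12.19] rotvec [-0.881 -0.     0.001] |deg| 50.5 from [ 0.5867 -0.2077  0.1987] clk 14.2
[-27.8   0.1]
```

View pics/w6.png

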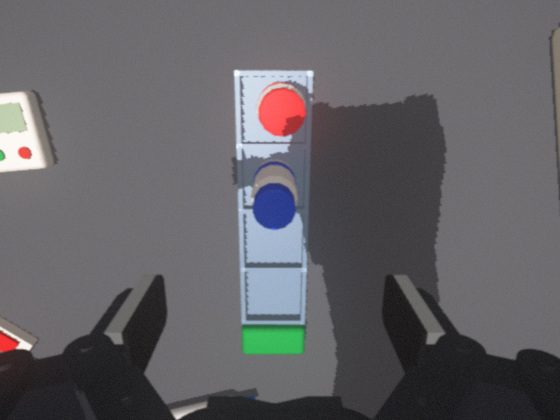

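Blue's cap is at (274,206), centred in its pocket. Red is about 5 mm off-centre but well inside its pocket, and pocket clearance alone keeps it within 9 mm. Next is black.

>>> step_arm([
  [[0,-3.5,1,-0.08,0,0,1],[0,-7.5,2.3,-0.17,0,0,1],[0,-12,3.8,-0.27,0,0,1],[0,-16.5,5.2,-0.37,0,0,1],[0,-21,6.6,-0.47,0,0,1],[0,-25.5,8,-0.57,0,0,1],[0,-30,9.4,-0.68,0,0,1],[0,-34.5,10.8,-0.78,0,0,1],[0,-38,12,-0.88,0,0,1],[0,-38,12,-0.88,0,0,1]],
])

```text
clock: 15.25
position: [0.581, 0.1961, 0.2047]
tool_rot: [2.845, 1.563, 0.305]
force: [-0.9, -0.4, -0.5]
grip_width: 0.0856
```

>>> step_arm([
  [[0,0,0,0,0,0,1],[0,0,0,0,0,0,1]],
])

```text
clock: 15.45
position: [0.5809, 0.196, 0.2045]
tool_rot: [2.851, 1.563, 0.31]
force: [-1.1, -0.7, -0.3]
grip_width: 0.0855
```

```bash
python3 - <<'E'
from h import *
p,j=pos("s_black"); go(p,.045,j)
s=bot.observe();im=eyes.grab_frame("wrist"); cv2.imwrite("pics/w7.png",im[:,:,::-1])
print(sf(s["position"]))
E
```

```text
shift cm [15.94  0.02  0.41] rotvec [ 0.009 -0.007 -0.002] |deg| 0.7 from [0.5809 0.196  0.2045] clk 15.45
[-31.   -0.5]
```

View pics/w7.png

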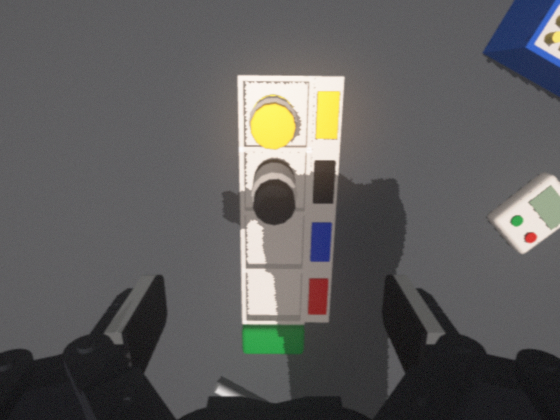

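```bash
python3 - <<'E'
from h import *
s=bot.observe()
print(sf(wcast((274,201.5),.086,s)),sf(wcast((272,125),.086,s)),sf(wcast((324,182),.014,s)))
E
```

```text
[-33.1  -0.7] [-83.   -2.3] [-27.6  41.9]
```

>>> step_arm([
  [[3,-0.1,0,0.01,-0.01,0,1],[6,-0.1,0,0.01,-0.01,0,1],[9,-0.1,0,0.01,-0.01,0,1],[11,-0.1,0,0.01,-0.01,0,1],[12.5,-0.1,0,0.01,-0.01,0,1],[12.5,-0.1,0,0.01,-0.01,0,1]],
])

```text
clock: 16.1
position: [0.5808, 0.1955, 0.078]
tool_rot: [0.368, 1.565, -2.184]
force: [0.2, 0.9, 0.3]
grip_width: 0.0856
```

```bash
python3 - <<'E'
from h import *
p,j=pos("s_black"); go(p,.045,j); print(sf(bot.observe()["position"]))
E
```

```text
shift cm [3.3  0.01 0.24] rotvec [-0.003  0.005 -0.002] |deg| 0.4 from [0.5808 0.1955 0.078 ] clk 16.1
[-30.6  -0.1]
```

>>> step_arm([
  [[1.5,-0.1,-0.1,0,0,0,1],[3.2,-0.1,-0.1,0,0,0,1],[3.2,-0.1,-0.1,0,0,0,1],[3.2,-0.1,-0.1,0,0,0,0],[3.2,-0.1,-0.1,0,0,0,0],[3.2,-0.1,-0.1,0,0,0,0],[3.2,-0.1,-0.1,0,0,0,0],[3.2,-0.1,-0.1,0,0,0,0],[3.2,-0.1,-0.1,0,0,0,0],[3.2,-0.1,-0.1,0,0,0,0]],
])

```text
clock: 17.1
position: [0.5813, 0.1968, 0.0467]
tool_rot: [0.472, 1.566, -2.08]
force: [-1.5, -0.1, 5.7]
grip_width: 0.0331
```

>>> step_arm([
  [[0,0,0,0,0,0,0],[0,0,0,0,0,0,0],[-2,0,0,0,0,0,0],[-5,0,0,0,0,0,0],[-8,0,0,0,0,0,0],[-11,0,0,0,0,0,0],[-12,0,0,0,0,0,0],[-12,0,0,0,0,0,0]],
])

```text
clock: 17.9
position: [0.5821, 0.1975, 0.1678]
tool_rot: [0.86, 1.567, -1.693]
force: [0.4, 0.1, -2.6]
grip_width: 0.0322
```

```bash
python3 - <<'E'
from h import *
p,j=pos("c_black"); go(p,.15,j); print(bot.observe()["grip_width"],sf(bot.observe()["position"]))
E
```

```text
shift cm [ 1.93 29.63 25.67] rotvec [ 0.881  0.001 -0.004] |deg| 50.5 from [0.5821 0.1975 0.1678] clk 17.9
0.032169625433979436 [-32.8  -1.1]
```

>>> step_arm([
  [[0.2,2.6,2.3,0.08,0,0,0],[0.4,5.8,5,0.17,0,0,0],[0.6,9,7.8,0.26,0,0,0],[0.8,12.5,10.8,0.36,0,0,0],[1,16,13.8,0.46,0,0,0],[1.2,19.5,16.8,0.56,0,0,0],[1.4,23,19.9,0.66,0,0,0],[1.6,26.5,23,0.77,0,0,0],[1.8,29.2,25.7,0.88,0,0,0],[1.8,29.2,25.7,0.88,0,0,0]],
])

```text
clock: 18.9
position: [0.5281, -0.1937, 0.1495]
tool_rot: [1.317, 1.564, -2.126]
force: [0.7, 1.5, -1.5]
grip_width: 0.0326
```

>>> step_arm([
  [[0,0,0,0,0,0,0],[0,0,0,0,0,0,0]],
])

```text
clock: 19.1
position: [0.5275, -0.1934, 0.1483]
tool_rot: [1.099, 1.563, -2.344]
force: [-0.2, 0.1, -1.3]
grip_width: 0.0329
```

```bash
python3 - <<'E'
from h import *
p,j=pos("c_black"); go(p,.0475,j); s=bot.observe(); print(s["grip_width"],cf(s["position"]))
E
```

```text
shift cm [10.08 -0.42 -0.53] rotvec [-0.009  0.004 -0.007] |deg| 0.7 from [ 0.5275 -0.1934  0.1483] clk 19.1
0.032917375909507565 [33.   3.4]
```

>>> step_arm([
  [[2,-0.2,-0.3,0,0,0,0],[4,-0.4,-0.5,-0.01,0,-0.01,0],[6,-0.4,-0.5,-0.01,0,-0.01,0],[7.5,-0.4,-0.5,-0.01,0,-0.01,0],[8,-0.4,-0.5,-0.01,0,-0.01,0],[8,-0.4,-0.5,-0.01,0,-0.01,0],[8,-0.4,-0.5,-0.01,0,-0.01,0]],
])

```text
clock: 19.8
position: [0.5334, -0.1914, 0.0689]
tool_rot: [-0.77, 1.567, 2.082]
force: [-0.4, -0.2, -0.3]
grip_width: 0.0329
```

```bash
python3 - <<'E'
from h import *
p,j=pos("c_black"); go(p,.0475,j); s=bot.observe(); print(s["grip_width"],cf(s["position"]))
E
```

```text
shift cm [2.14 0.02 0.  ] rotvec [0.001 0.003 0.003] |deg| 0.2 from [ 0.5334 -0.1914  0.0689] clk 19.8
0.032927074928198345 [27.9 -0.1]
```

>>> step_arm([
  [[0.8,0,0,0,0,0,0],[1.6,0,0,0,0,0,0],[2.1,0,0,0,0,0,0],[2.1,0,0,0,0,0,0],[2.1,0,0,0,0,0,0]],
])

```text
clock: 20.3
position: [0.5333, -0.1914, 0.0478]
tool_rot: [-0.716, 1.566, 2.135]
force: [-0.2, -0.7, -0.9]
grip_width: 0.0332
```

>>> step_arm([
  [[0,0,0,0,0,0,0.3],[0,0,0,0,0,0,0.6],[0,0,0,0,0,0,1],[0,0,0,0,0,0,1],[0,0,0,0,0,0,1],[0,0,0,0,0,0,1],[-3,0,0,0,0,0,1],[-7,0,0,0,0,0,1],[-11,0,0,0,0,0,1],[-15,0,0,0,0,0,1]],
])

```text
clock: 21.3
position: [0.5333, -0.1918, 0.1994]
tool_rot: [-0.703, 1.566, 2.148]
force: [0.1, 0.2, 0.2]
grip_width: 0.0854
```

```bash
python3 - <<'E'
from h import *
p,j=pos("s_yellow"); go(p,.2,j)
s=bot.observe();im=eyes.grab_frame("wrist"); cv2.imwrite("pics/w8.png",im[:,:,::-1]); print(cf(s["position"]))
E
```

```text
shift cm [  0.07 -42.59   3.15] rotvec [-0.883  0.002  0.004] |deg| 50.6 from [ 0.5333 -0.1918  0.1994] clk 21.3
[27.9  0.2]
```

View pics/w8.png

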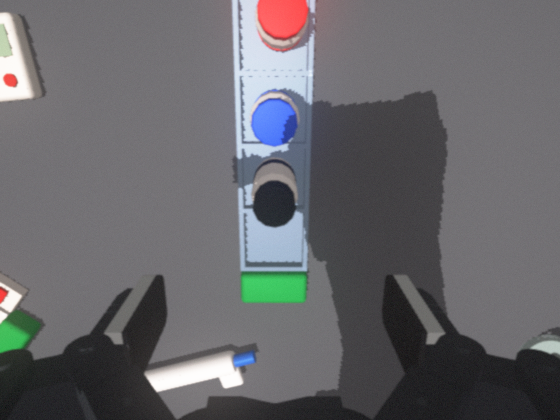

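Black is centred in its pocket, with its cap at (274,204). Yellow is next.

>>> step_arm([
  [[0,-4,0.3,-0.08,0,0,1],[0,-8.5,0.6,-0.17,0,0,1],[0,-13,0.9,-0.27,0,0,1],[0,-18,1.2,-0.37,0,0,1],[0,-23,1.6,-0.47,0,0,1],[0,-28,2,-0.57,0,0,1],[0,-33,2.4,-0.68,0,0,1],[0,-38,2.8,-0.78,0,0,1],[0,-42.5,3.2,-0.88,0,0,1],[0,-42.5,3.2,-0.88,0,0,1]],
])

```text
clock: 22.35
position: [0.626, 0.2311, 0.2062]
tool_rot: [-2.788, 1.564, 0.953]
force: [-1.1, 0.8, 0.0]
grip_width: 0.0847
```

>>> step_arm([
  [[0,0,0,0,0,0,1],[0,0,0,0,0,0,1]],
])

```text
clock: 22.55
position: [0.6257, 0.2313, 0.206]
tool_rot: [-2.736, 1.564, 1.006]
force: [-0.8, 0.1, -0.7]
grip_width: 0.0856
```

```bash
python3 - <<'E'
from h import *
p,j=pos("s_yellow"); go(p,.045,j)
s=bot.observe();im=eyes.grab_frame("wrist"); cv2.imwrite("pics/w9.png",im[:,:,::-1])
print(sf(s["position"]))
E
```

```text
shift cm [16.1   0.51  0.49] rotvec [ 0.007 -0.006  0.003] |deg| 0.6 from [0.6257 0.2313 0.206 ] clk 22.55
[-87.8  -4.7]
```

View pics/w9.png

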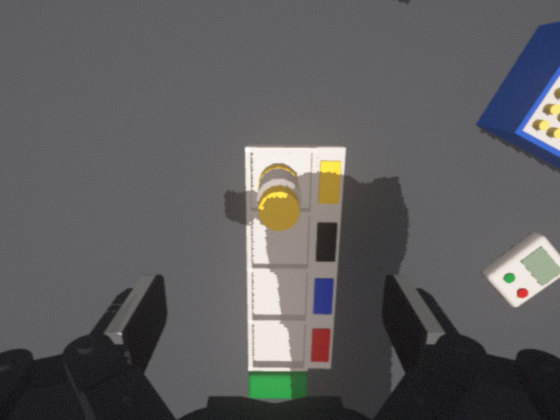

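>>> step_arm([
  [[3,0.2,0.2,0.01,-0.01,0,1],[6,0.2,0.2,0.01,-0.01,0,1],[9,0.2,0.2,0.01,-0.01,0,1],[11,0.2,0.2,0.01,-0.01,0,1],[12.5,0.2,0.2,0.01,-0.01,0,1],[12.5,0.2,0.2,0.01,-0.01,0,1]],
])

```text
clock: 23.2
position: [0.6253, 0.2272, 0.0796]
tool_rot: [-0.346, 1.564, -2.899]
force: [0.4, -0.2, 0.9]
grip_width: 0.0854
```

```bash
python3 - <<'E'
from h import *
p,j=pos("s_yellow"); go(p,.045,j); print(sf(bot.observe()["position"]))
E
```

```text
shift cm [3.46 0.17 0.1 ] rotvec [-0.005  0.006  0.002] |deg| 0.5 from [0.6253 0.2272 0.0796] clk 23.2
[-85.2  -1.6]
```

>>> step_arm([
  [[1.6,0,0,0,0,0,1],[3.4,0,0,0,0,0,1],[3.4,0,0,0,0,0,1],[3.4,0,0,0,0,0,0],[3.4,0,0,0,0,0,0],[3.4,0,0,0,0,0,0],[3.4,0,0,0,0,0,0],[3.4,0,0,0,0,0,0],[3.4,0,0,0,0,0,0],[3.4,0,0,0,0,0,0]],
])

```text
clock: 24.2
position: [0.6254, 0.2273, 0.0464]
tool_rot: [-0.365, 1.565, -2.919]
force: [-1.2, -0.8, 6.5]
grip_width: 0.033
```

>>> step_arm([
  [[0,0,0,0,0,0,0],[0,0,0,0,0,0,0],[-2,0,0,0,0,0,0],[-5,0,0,0,0,0,0],[-8,0,0,0,0,0,0],[-11,0,0,0,0,0,0],[-12,0,0,0,0,0,0],[-12,0,0,0,0,0,0]],
])

```text
clock: 25.0
position: [0.6267, 0.2276, 0.1677]
tool_rot: [-0.443, 1.567, -2.997]
force: [-0.3, 0.3, -1.3]
grip_width: 0.0329
```

```bash
python3 - <<'E'
from h import *
p,j=pos("c_yellow"); go(p,.15,j); print(bot.observe()["grip_width"],sf(bot.observe()["position"]))
E
```

```text
shift cm [ 1.84 25.4  34.58] rotvec [0.879 0.004 0.   ] |deg| 50.4 from [0.6267 0.2276 0.1677] clk 25.0
0.032916482590710956 [-86.6  -1.2]
```

>>> step_arm([
  [[0.2,2,2.8,0.07,0,0,0],[0.4,4.6,6.3,0.15,0,0,0],[0.6,7.4,10,0.25,0,0,0],[0.8,10.2,13.8,0.35,0,0,0],[1,13,17.6,0.45,0,0,0],[1.2,15.8,21.4,0.55,0,0,0],[1.4,18.6,25.2,0.65,0,0,0],[1.6,21.4,29,0.75,0,0,0],[1.8,23.8,32.4,0.83,0,0,0],[1.8,25.2,34.4,0.88,0,0,0]],
])

```text
clock: 26.0
position: [0.4775, -0.1758, 0.1489]
tool_rot: [0.451, 1.564, -2.989]
force: [0.9, 0.6, -0.6]
grip_width: 0.0331
```

>>> step_arm([
  [[0,0,0,0,0,0,0],[0,0,0,0,0,0,0]],
])

```text
clock: 26.2
position: [0.4767, -0.176, 0.1478]
tool_rot: [0.38, 1.562, -3.061]
force: [0.4, -0.1, -1.0]
grip_width: 0.033
```

```bash
python3 - <<'E'
from h import *
p,j=pos("c_yellow"); go(p,.0475,j); s=bot.observe(); print(s["grip_width"],cf(s["position"]))
E
```

```text
shift cm [10.02 -0.17 -0.34] rotvec [-0.008  0.008 -0.003] |deg| 0.7 from [ 0.4767 -0.176   0.1478] clk 26.2
0.033003023204714335 [86.6  1.4]
```

>>> step_arm([
  [[2,-0.1,-0.2,0,0,0,0],[4,-0.1,-0.3,-0.01,0.01,0,0],[6,-0.1,-0.3,-0.01,0.01,0,0],[7.5,-0.1,-0.3,-0.01,0.01,0,0],[8,-0.1,-0.3,-0.01,0.01,0,0],[8,-0.1,-0.3,-0.01,0.01,0,0],[8,-0.1,-0.3,-0.01,0.01,0,0]],
])

```text
clock: 26.9
position: [0.4796, -0.1756, 0.0681]
tool_rot: [2.278, 1.567, -1.152]
force: [0.1, 0.3, -0.4]
grip_width: 0.0332
```

```bash
python3 - <<'E'
from h import *
p,j=pos("c_yellow"); go(p,.0475,j); s=bot.observe(); print(s["grip_width"],cf(s["position"]))
E
```

```text
shift cm [ 2.06 -0.02  0.  ] rotvec [ 0.003 -0.002 -0.003] |deg| 0.3 from [ 0.4796 -0.1756  0.0681] clk 26.9
0.03320990567290861 [84.   0.1]
```

>>> step_arm([
  [[0.8,0,0,0,0,0,0],[1.6,0,0,0,0,0,0],[2.1,0,0,0,0,0,0],[2.1,0,0,0,0,0,0],[2.1,0,0,0,0,0,0]],
])

```text
clock: 27.4
position: [0.4795, -0.1757, 0.0468]
tool_rot: [2.201, 1.567, -1.229]
force: [-1.1, -0.5, -0.9]
grip_width: 0.0328
```

>>> step_arm([
  [[0,0,0,0,0,0,0.3],[0,0,0,0,0,0,0.6],[0,0,0,0,0,0,1],[0,0,0,0,0,0,1],[0,0,0,0,0,0,1],[0,0,0,0,0,0,1],[-3,0,0,0,0,0,1],[-7,0,0,0,0,0,1],[-11,0,0,0,0,0,1],[-16,0,0,0,0,0,1]],
])

```text
clock: 28.4
position: [0.4786, -0.1748, 0.2078]
tool_rot: [1.72, 1.568, -1.71]
force: [0.5, -0.6, 0.9]
grip_width: 0.0855
```

```bash
python3 - <<'E'
from h import *
go((.42,0.1),.25,CY)
E
```

```text
shift cm [ -4.3  -24.67  13.43] rotvec [ 0.003 -0.    -0.003] |deg| 0.3 from [ 0.4786 -0.1748  0.2078] clk 28.4
```

Moving aside so the fixed cameras get a clear final view.

>>> step_arm([
  [[-2,-2,1,0,0,0,1],[-4,-5,3,0,0,0,1],[-4.3,-9,5,0,0,0,1],[-4.3,-13,7,0,0,0,1],[-4.3,-17,9,0,0,0,1],[-4.3,-21,11.3,0,0,0,1],[-4.3,-24,13,0,0,0,1],[-4.3,-24.5,13.3,0,0,0,1]],
])

```text
clock: 29.2
position: [0.4197, 0.1016, 0.2502]
tool_rot: [1.747, 1.569, -1.678]
force: [-0.4, -0.6, 0.3]
grip_width: 0.0853
```

```bash
python3 - <<'E'
from h import *
for n in("scene","top"):
    im=eyes.grab_frame(n); cv2.imwrite(f"pics/{n}9.png",im[:,:,::-1])
    for c in("red","blue","yellow"):
        for m,st,ce in blobs(mask(im,c),60):
            w=cf(cast(n,ce,.08)[0])
            if abs(w[0])<120 and abs(w[1])<40: print(n,c,ce.round(1),st[4],w)
E
```

```text
scene red [195.5 295.3] 294 [-88.6   3.7]
scene blue [191.6 262.2] 251 [-26.4  -0.5]
scene yellow [180.9 211. ] 238 [85.6 -0.1]
top red [409.2 158.6] 200 [-88.1   5.4]
top blue [397.8 190.5] 190 [-25.4   0.8]
top yellow [381.6 249.8] 193 [86.9  1.1]
```

View pics/scene9.png

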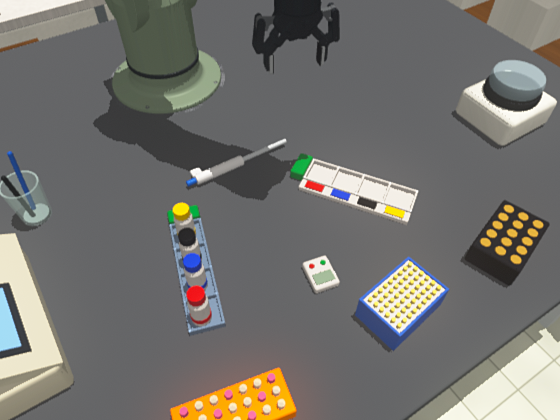

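View pics/top9.png

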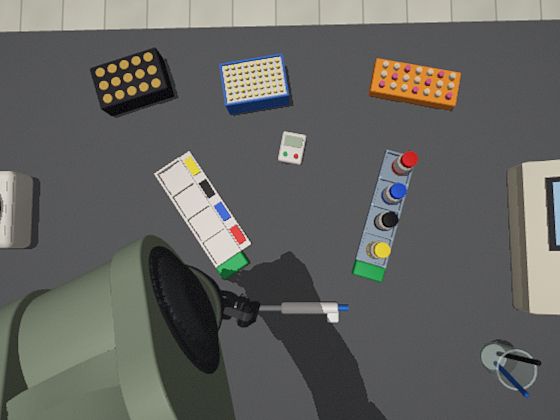

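All four bottles stand upright in the carrier. From the green end the order is yellow, black, blue, red, which is the reverse of storage. The arm is clear of everything, so I'm handing in.

```bash
python3 -c "
from workcell import bot
print(bot.job_done())"
```

```text
the job is handed in; nothing more can be done
None
```

I moved all four bottles into the carrier in reverse order and handed the job in at about 29 s of the 109 s allowed. From the green end the storage rack held red, blue, black, yellow; the carrier now holds yellow, black, blue, red.

In the last top and scene pictures, every bottle stands upright in its own pocket and the gripper is clear of everything. The measured cap positions are:

| Bottle | Offset from pocket centre, along (mm) | Offset across (mm) |
|---|---|---|
| Red | about -4 | +4 to +5 |
| Blue | about +2 | under 1 |
| Yellow | about +2 | about 1 |

- **Black:** I didn't measure it in the final pictures. The wrist picture taken just after its release showed it centred.
- **Disagreement:** Before red was placed, the wrist camera put the carrier about 5 mm to one side of where the other two cameras put it, but later wrist pictures differed by only about 1.5 mm. I split the difference for red. The tool also drifted about 3.5 mm as I lowered it, so red sits the most off-centre, though still within the 12 mm limit.

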